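# Send the heat sink under the plasma head and close the screen

### The arm

A 6-joint arm with a two-finger parallel gripper is mounted at the origin on the work surface. World frame = base frame: x ahead of the robot, y to its left, z up, the work surface at z = 0. Lengths are in m, angles in rad, forces in N, time in s.
With the tool pointing down it reaches from about 0.225 to 0.875 m from the base axis. Payload 3.4 kg.
Tool frame: the origin (TCP) lies at the very end of the fingers, on their centre line; the grasp point (between the pads) lies 19 mm behind it (manip.tcp_to_grasp is the distance from the TCP to the grasp point, in m); z points along the fingers, y is the line along which they close (so a half turn about z gives the same grasp; the last joint's range is limited). The gripper opens to 85 mm and grips with 20 to 120 N. Pads are 22 mm wide; open, the fingers measure 114 mm over their backs; the gripper's body (76 mm by 85 mm) begins 54 mm behind the grasp point. The pads swing forward as they close: fully open they stand 13 mm farther back than shut.
Start: joints at [1.032, 0.276, 1.505, -0, 1.361, -0.121], TCP at [0.233, 0.526, 0.231] pointing down, gripper open.
Joint ranges: [-2.89, 2.89], [-0.75, 2.08], [0.22, 2.7], [-1.18, 4.32], [0.11, 2.71], [-2.7, 2.7]. Speed limits (rad/s): [2.57, 2.57, 3.14, 3.14, 3.14, 3.14].

### API

Orientations are given as a unit quaternion [w, x, y, z].
In Python, from rig import status, get_image, job, manip gives the robot as it stands.
- The arm moves only by the tool apply_moves, never from a script. Its arguments are lists of equal length, an entry for each row: "xyz": the shift along the tool's x, y, z each as a share of 0.3 m, from -1 to 1, a list of three; "rot": the turn, a rotation vector about the tool's x, y, z each as a share of 60 degrees, from -1 to 1, a list of three; "hand": the opening, from -1 (shut) to 1 (fully open). A call has 1 to 8 rows; each row shifts and turns the commanded pose from where the row before left it, along the tool's axes as they then stand; what a row does not reach is not made up. A row lasts 1/8 s, in which the tool goes at most 62.5 mm and 10.7 degrees, less where a joint would pass 70% of its speed; a pose out of reach is approached as far as the arm can. A call with a number of a shift or a turn outside -1 to 1 is refused whole. A call with a gripper value outside its range is refused whole. The fingers move at their own pace and stop on an object; "force" is the grip in N (left out, the last holds). Time passes only in rows, so rows that do not move let the fingers close. It gives the time, the measured TCP pose, the force, the opening and the grip force at its end, in the units of the state.
- status.get_state(): the state, without advancing time (a new reading comes with each control period).
- get_image(name): name is "scene" or "top" or "wrist"; returns a dict with "pixels" (420x560x3 uint8, red, green, blue), "fovy" (degrees; the focal length in pixels is half the picture's height over the tangent of half this angle, whatever the lens; pixels are square), "cx", "cy" (the principal point, pixels), "origin" and "orientation" of the camera in the world; the wrist camera has in their place "tool_from_camera" (4x4, takes a point from camera to tool coordinates, whose origin is the TCP and whose axes are the flange's). Camera axes: x right, y down, z forward; pixel columns grow to the right and rows downward; lengths in m; the calibration is good to about 2 mm. A picture is of the moment at which its call begins: read the wrist's pose just before it. There is no depth.
- job.sign_off(): hands the job in; it is judged then, once.
The state is a dict: "clock": time; "qpos": joint angles; "qd": joint speeds; "effort": joint torques, N m; "position": TCP position; "ee_rot": TCP orientation; "contact_force": force on the tool from outside, world axes, zero at the start; "moment": the same for the moment, N m; "width": finger opening in m; "gripper_force": force on a finger pad.
Only numpy, scipy, OpenCV 4.12 (cv2) and the standard library are available. Lean on these libraries where they do the work, as an engineer would, in place of code of your own. Each camera call takes 0.05 s, during which the arm holds its last target. There are 200 camera calls.

### The job

On the twin-table plasma unit, use the fingertips to push the sliding table that carries the finned heat sink in until it is fully home, then push the dark guard screen all the way sideways so that it stands in front of that table. Do not touch or lift the workpieces lying on the tables, leave the other table where it is, and leave the things standing around alone.

Things in the scene. Friction and masses are not known exactly. Their poses are not given: they have to be found in the camera images.
- machine: White plasma unit. Base 260 (x) x 360 (y) x 50 mm high; gantry posts at x = 80 to 120, y = +-166 mm; beam underside at z = 260; black head at x = 35 to 85, |y| < 30, nozzle down to z = 142. Origin: centre of the underside. x points from its front (robot side) to its back, y to the left seen from the robot, z up. Tables slide along x at y = +110 (left) and -110 mm (right).
- left_table (a joint): Left table's slide (m): 0 = pulled right out, 0.120 = fully home at its stop, growing along the machine's +x. Starts between 0 and 0.03. About 3 N to move, stays where left. An aluminium plate 160 (x) x 100 (y) x 10 mm, top 70 mm above the bench, with an upright lip along its front edge, 10 mm thick, as wide as the plate, up to 105 mm above the bench.
- right_table (a joint): Right table's slide, the same as the left one.
- left_push (a point): Middle of the upper edge of the left table's lip, on its outer front face (the face towards the robot), 105 mm above the bench; moves with the table. At slide value q it is at x = -225 mm + q, y = +110 mm in the machine's frame.
- right_push (a point): The same point on the right table's lip: x = -225 mm + q, y = -110 mm in the machine's frame.
- screen (a joint): Guard screen's slide along the machine's y (m): 0 = midway between the tables, +0.110 = stop in front of the left table, -0.110 = stop in front of the right one. Starts within 0.008 of 0. About 2 N to move, stays where left. Dark panel in an aluminium frame, 100 mm wide (y), 14 thick, 53 to 105 mm above the bench, at machine x = -118 mm, just in front of a table that is home.
- screen_tab (a point): Centre of the top of the screen's push tab, 138 mm above the bench: an upright aluminium block 20 mm wide (y), 16 mm thick (x), standing 33 mm up from the middle of the screen's upper edge (105 mm above the bench).
- heatsink: Loose aluminium heat sink lying on one of the tables (it may be either), 50 x 60 mm, 28 mm high, six upright fins along its own x. Origin: centre of its underside.
- flange: Loose round aluminium flange lying on the other table, 56 mm across, 9 mm thick, with a hub 28 mm across up to 26 mm height. Origin: centre of its underside.
- nozzle: Bystander: spare steel nozzle, 30 mm across, 50 mm high, standing on the bench in the gap between the two pulled-out tables. Origin: centre of its underside.
- spacer: Bystander: small aluminium cylinder, 24 mm across, 20 mm high, standing on the machine's base behind the screen, between the tables. Origin: centre of its underside.
- bottle: Bystander: white plastic bottle, 52 mm across, 130 mm high, on the bench to the left.
- jar: Bystander: amber jar, 60 mm across, 60 mm high, on the bench to the left.
- driver: Bystander: screwdriver 160 mm long, lying on the bench to the left.
- wrench: Bystander: wrench 150 mm long, lying on the bench to the right.
- tray: Bystander: grey open tray 120 x 90 x 35 mm, on the bench to the right.
Mind the look-alikes: they are no part of the job. Leave any red or turquoise look-alike of the heatsink alone. Leave any orange or yellow look-alike of the flange alone.

How it is judged:
On the way, in this order (a step that is already met when the one before it is completed fails the run):
1. the table with the heat sink is fully home (((y of heatsink in the frame of machine above 0.03 m and value of joint left_table above 0.115 m) or (y of heatsink in the frame of machine below -0.03 m and value of joint right_table above 0.115 m))), for 0.2 s.
2. the screen stands in front of that table (((y of heatsink in the frame of machine above 0.03 m and value of joint left_table above 0.115 m and value of joint screen above 0.104 m) or (y of heatsink in the frame of machine below -0.03 m and value of joint right_table above 0.115 m and value of joint screen below -0.104 m))), for 0.2 s.
At the end, for the whole second after the job is handed in: The heat sink's table is home to within 5 mm of its stop, the screen is within 6 mm of its stop in front of that table, the other table is within 10 mm of where it was, and both workpieces still lie flat on their tables, at rest (((value of joint left_table above 0.115 m and value of joint screen above 0.104 m and y of heatsink in the frame of machine between 0.075 and 0.145 m and not (distance of right_push from where it was at the start of the episode above 0.01 m)) or (value of joint right_table above 0.115 m and value of joint screen below -0.104 m and y of heatsink in the frame of machine between -0.145 and -0.075 m and not (distance of left_push from where it was at the start of the episode above 0.01 m))) and x of heatsink in the frame of machine between -0.08 and 0.04 m and height (world z) of heatsink between 0.066 and 0.075 m and angle between heatsink's own z axis and vertical below 0.1 rad and linear speed of heatsink below 0.02 m/s and height (world z) of flange between 0.066 and 0.075 m); the robot touches nothing.
It fails at once if the other table is moved by more than 10 mm ((y of heatsink in the frame of machine above 0.03 m and distance of right_push from where it was at the start of the episode above 0.01 m) or (y of heatsink in the frame of machine below -0.03 m and distance of left_push from where it was at the start of the episode above 0.01 m)).
It fails at once if a workpiece is touched by the robot (over 1 N) (contact force between any of the fingers, the arm and heatsink above 1 N or contact force between any of the fingers, the arm and flange above 1 N).
It fails at once if a workpiece is lifted, tipped or knocked off its table (height (world z) of any of heatsink, flange above 0.085 m or height (world z) of any of heatsink, flange below 0.06 m or angle between any of heatsink, flange's own z axis and vertical above 0.3 rad).
It fails at once if a bystander is moved by more than 20 mm (distance of any of nozzle, bottle, driver, wrench, tray, spacer, jar from where it was at the start of the episode above 0.02 m).
It also fails if it takes over 48 s, if anything falls off the work surface, if the arm or the gripper's body presses on something with over 40 N, if the wrist force passes 120 N, or if a joint passes its speed limit or range.

## Working session

There is one attempt and no reset: what is moved stays moved. The work goes in short steps, Python scripts to look and compute and a tool call to move; the robot and the scene stay as the last step left them, time stands still between calls to the robot, and variables do not carry over. Pictures are saved under pics/ and viewed, at most 10 in all, crops included, and the job is handed in when it is done.

Besides the shell and the picture viewer there is one more tool, called after ">>>" as name(argument=value, ...) on one line, values as JSON. apply_moves: Moves the arm, as the interface text tells. Its arguments: {"type":"object","properties":{"xyz":{"type":"array","items":{"type":"array","items":{"type":"number","minimum":-1,"maximum":1}}},"rot":{"type":"array","items":{"type":"array","items":{"type":"number","minimum":-1,"maximum":1}}},"hand":{"type":"array","items":{"type":"number"}},"force":{"type":"number"}},"required":["xyz","rot","hand"]}

```bash
mkdir -p pics
cat > h.py <<'E'
import numpy as np, cv2
from scipy.spatial.transform import Rotation as R
def rot(q): return R.from_quat([q[1],q[2],q[3],q[0]]).as_matrix()
E
python3 - <<'E'
from h import *
from rig import status,get_image,job,manip
import pickle
s=status.get_state(); print(s)
d={}
for n in ("scene","top"):
    i=get_image(n); d[n]=i; cv2.imwrite(f"pics/{n}0.png",cv2.resize(i["pixels"][:,:,::-1],(800,600),interpolation=cv2.INTER_CUBIC))
    print(n,{k:v for k,v in i.items() if k!="pixels"})
pickle.dump(d,open("d.pkl","wb"))
E
```

```text
{'clock': 0.0, 'qpos': array([ 1.03199285e+00,  2.76607369e-01,  1.50612714e+00, -1.01271146e-05,
        1.36071422e+00, -1.20991422e-01]), 'qd': array([ 8.30152282e-05, -4.27785481e-04, -1.59602874e-03, -1.42427211e-03,
        1.87667220e-04,  1.07956844e-03]), 'effort': array([-3.00860076e-03, -4.16769111e+01, -2.45802552e+01, -3.66975546e-04,
        1.09451966e-02,  2.43815848e-07]), 'position': array([0.23304271, 0.52507787, 0.23043506]), 'ee_rot': array([-2.95949391e-04,  2.07388712e-01,  9.78258177e-01, -8.79596370e-04]), 'contact_force': array([-0.10661896, -0.44537323, -0.25402768]), 'moment': array([ 0.02924788, -0.02451487, -0.00221703]), 'gripper_force': 0.0, 'width': 0.08511912958930697}
scene {'fovy': 56.90553103333054, 'cx': 281.4509980930066, 'cy': 213.4982947013566, 'origin': array([0.93292712, 0.60241599, 0.80259137]), 'orientation': array([-0.11262665,  0.25991759,  0.88156333, -0.37762969])}
top {'fovy': 49.96206321198756, 'cx': 278.7877345838407, 'cy': 209.7603547431509, 'origin': array([0.39755847, 0.00960623, 1.20035227]), 'orientation': array([-0.04688553,  0.71526548, -0.69630624,  0.0368057 ])}
```

View pics/top0.png

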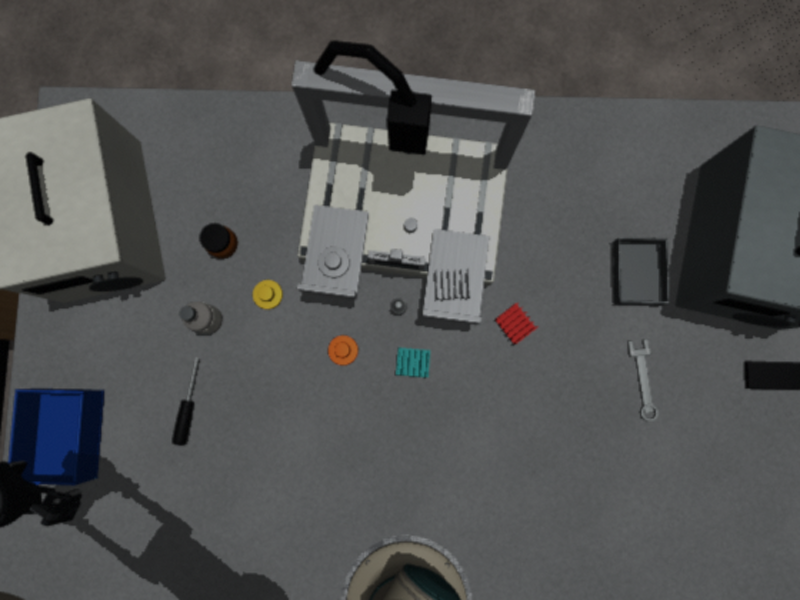

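View pics/scene0.png

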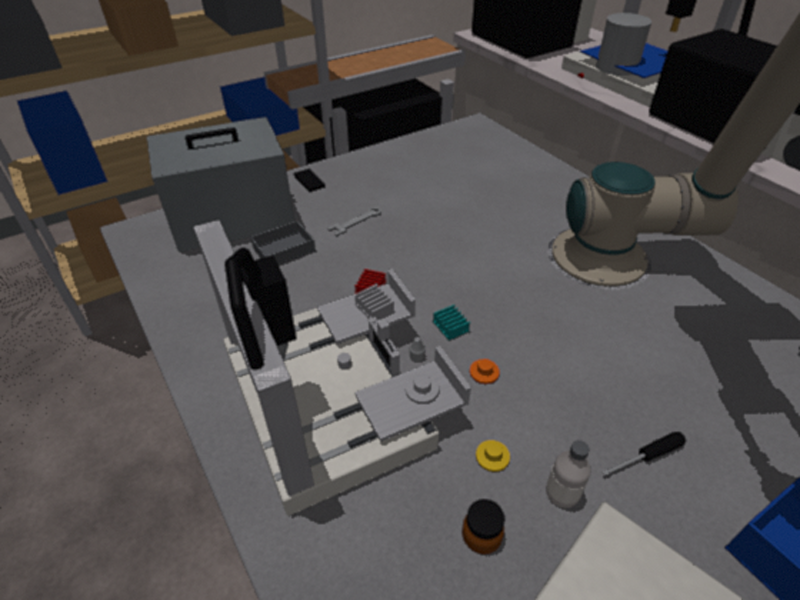

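The top view shows the heat sink on the right table at about (452,285). The flange is on the left table at (334,262), the screen tab at about (397,255), and the nozzle at (398,306). I'll zoom in on both views.

Run:
```python
from h import *
import pickle
d=pickle.load(open("d.pkl","rb"))
a=d["top"]["pixels"][80:240,200:360,::-1]; b=d["scene"]["pixels"][150:330,160:340,::-1]
a=cv2.resize(a,(400*2,600))if 0 else cv2.resize(a[40:],(800,600),interpolation=cv2.INTER_CUBIC)
b=cv2.resize(b[30:165],(800,600),interpolation=cv2.INTER_CUBIC)
cv2.imwrite("pics/tc.png",a);cv2.imwrite("pics/sc.png",b)
```

```text
(no output)
```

View pics/tc.png

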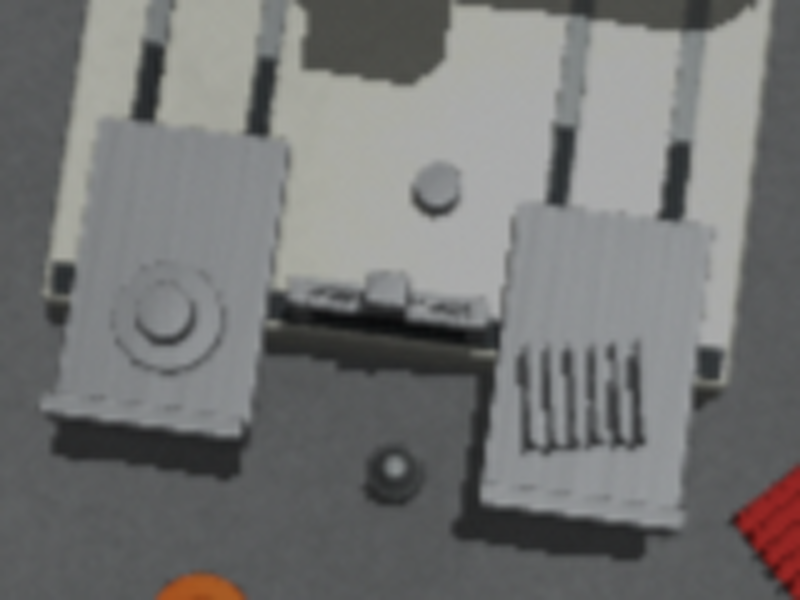

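View pics/sc.png

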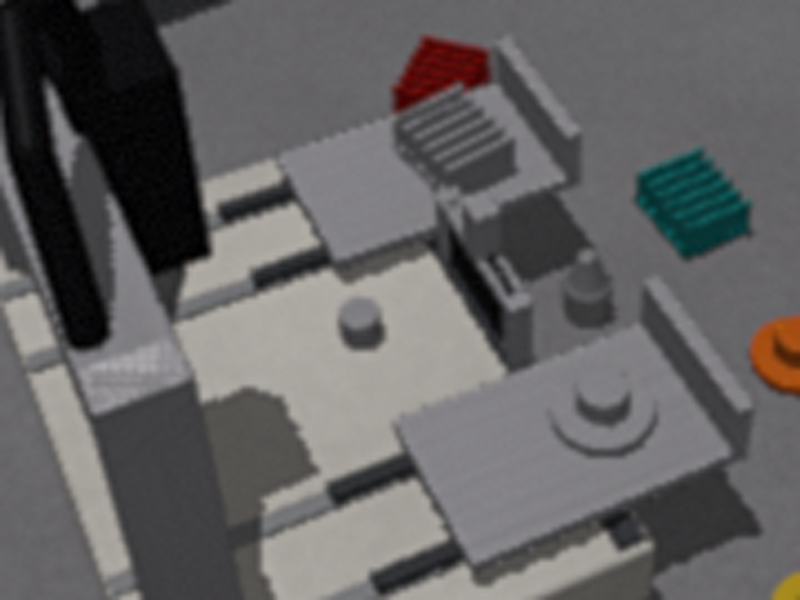

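The crops show these points, as (top crop) / (scene crop):
- **Right lip front edge:** (482,502)–(684,525) / (580,135)–(510,38).
- **Left lip:** (42,412)–(242,437) / (750,410)–(655,280).
- **Tab top:** about (388,279) / (482,204).

I'll triangulate these and fit the machine pose.

```bash
cat >> h.py <<'E'
def proj(i,P):
    f=210/np.tan(np.radians(i["fovy"]/2)); p=(np.atleast_2d(P)-i["origin"])@rot(i["orientation"])
    return np.c_[i["cx"]+f*p[:,0]/p[:,2], i["cy"]+f*p[:,1]/p[:,2]]
E
python3 - <<'E'
from h import *
import pickle
from scipy.optimize import least_squares as ls
d=pickle.load(open("d.pkl","rb"))
T=lambda u,v:(200+u/5-.4,120+v/5-.4)
S=lambda u,v:(160+u/4.444-.4,180+v/4.444-.4)
top,sc=d["top"],d["scene"]
pt={"RL":(T(482,502),S(580,135)),"RR":(T(684,525),S(510,38)),"LL":(T(42,412),S(750,410)),"LR":(T(242,437),S(655,280)),"tab":(T(388,279),S(482,204)),"spacer":(T(437,187),S(361,312)),"noz":(T(396,466),S(588,258))}
for k,(a,b) in pt.items():
    r=ls(lambda P:np.r_[proj(top,P)[0]-a,proj(sc,P)[0]-b],[.5,0,.1]); print(k,r.x.round(4),r.fun.round(1))
def model(p):
    x,y,w,qr,ql,s=p; c,n=np.cos(w),np.sin(w)
    m={"RL":(-.225+qr,-.06,.105),"RR":(-.225+qr,-.16,.105),"LL":(-.225+ql,.16,.105),"LR":(-.225+ql,.06,.105),"tab":(-.118,s,.138)}
    return {k:np.array([x+c*a-n*b,y+n*a+c*b,h]) for k,(a,b,h) in m.items()}
# base corners in top view front-left/right z=.05
bc={(-.13,.18,.05):T(47,294),(-.13,-.18,.05):T(725,386)}
def res(p):
    m=model(p); o=[]
    for k in m: o+=[proj(top,m[k])[0]-pt[k][0],proj(sc,m[k])[0]-pt[k][1]]
    c,n=np.cos(p[2]),np.sin(p[2])
    for (a,b,h),u in bc.items(): o.append(proj(top,[p[0]+c*a-n*b,p[1]+n*a+c*b,h])[0]-u)
    return np.concatenate(o)
r=ls(res,[.7,0,0,.01,.01,0]); print(r.x.round(4),r.fun.round(1)); print(model(r.x))
c,n=np.cos(r.x[2]),np.sin(r.x[2])
E
```

```text
RL [ 0.5039 -0.0156  0.0999] [-0.1  0.1 -0.1 -0. ]
RR [ 0.494  -0.1135  0.1025] [-0.4  0.5 -0.7 -0.1]
LL [0.5439 0.2021 0.0982] [ 0.2 -0.2  0.3  0. ]
LR [0.5334 0.1031 0.099 ] [ 0.  -0.1  0.1  0. ]
tab [0.6044 0.034  0.1391] [-0.6  0.8 -1.  -0.2]
spacer [0.669  0.0104 0.0673] [-0.  0. -0. -0.]
noz [0.5266 0.0281 0.0449] [-0.1  0.1 -0.2 -0. ]
[ 0.7215  0.022  -0.1122  0.0138  0.0294 -0.0015] [-0.7 -0.6 -0.  -0.9 -0.3  0.5 -0.7 -0.8 -0.5 -1.1  0.4 -1.4 -0.3 -0.5
  0.1 -1.5 -0.5  1.  -0.9  0.  -1.5 -0.4  0.7  0. ]
{'RL': array([ 0.50493844, -0.01395529,  0.105     ]), 'RR': array([ 0.49373774, -0.11332603,  0.105     ]), 'LL': array([0.54503981, 0.20291777, 0.105     ]), 'LR': array([0.53383912, 0.10354703, 0.105     ]), 'tab': array([0.60408532, 0.03372646, 0.138     ])}
```

>>> apply_moves(xyz=[[0,0,0],[0,0,0],[-0.08,-0.154,0],[-0.08,-0.154,0],[-0.08,-0.154,0],[-0.08,-0.154,0],[-0.08,-0.154,0],[-0.08,-0.154,0]], rot=[[0,0,-0.147],[0,0,-0.147],[0,0,0],[0,0,0],[0,0,0],[0,0,0],[0,0,0],[0,0,0]], hand=[-1,-1,-1,-1,-1,-1,-1,-1])

```text
clock: 1.1
position: [0.3462, 0.2326, 0.2311]
ee_rot: [0.0, 0.055, 0.999, -0.0]
contact_force: [0.2, 1.4, -0.0]
width: 0.0001
gripper_force: 0.0
```

>>> apply_moves(xyz=[[-0.08,-0.154,0],[-0.08,-0.154,0],[-0.08,-0.154,0],[-0.08,-0.154,0],[-0.08,-0.154,0],[-0.08,-0.154,0],[0,0,0],[0,0,0]], rot=[[0,0,0],[0,0,0],[0,0,0],[0,0,0],[0,0,0],[0,0,0],[0,0,0],[0,0,0]], hand=[-1,-1,-1,-1,-1,-1,-1,-1])

```text
clock: 2.1
position: [0.4581, -0.0567, 0.2308]
ee_rot: [-0.001, 0.055, 0.998, 0.001]
contact_force: [-0.0, -0.3, 0.0]
width: -0.0004
gripper_force: 0.0
```

>>> apply_moves(xyz=[[0,0,0.123],[0,0,0.123],[0,0,0.123],[0,0,0.123],[0,0,0],[-0.03,0,0],[-0.03,0,0],[0,0,0]], rot=[[0,0,0],[0,0,0],[0,0,0],[0,0,0],[0,0,0],[0,0,0],[0,0,0],[0,0,0]], hand=[-1,-1,-1,-1,-1,-1,-1,-1])

```text
clock: 3.1
position: [0.4788, -0.0594, 0.085]
ee_rot: [0.002, 0.055, 0.998, -0.0]
contact_force: [0.2, -0.1, 0.6]
width: -0.0002
gripper_force: 0.0
```

Run:
```python
from h import *
from rig import get_image
b=get_image("scene")["pixels"][140:290,180:380,::-1]
cv2.imwrite("pics/s1.png",cv2.resize(b,(800,600),interpolation=cv2.INTER_CUBIC))
```

```text
(no output)
```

View pics/s1.png

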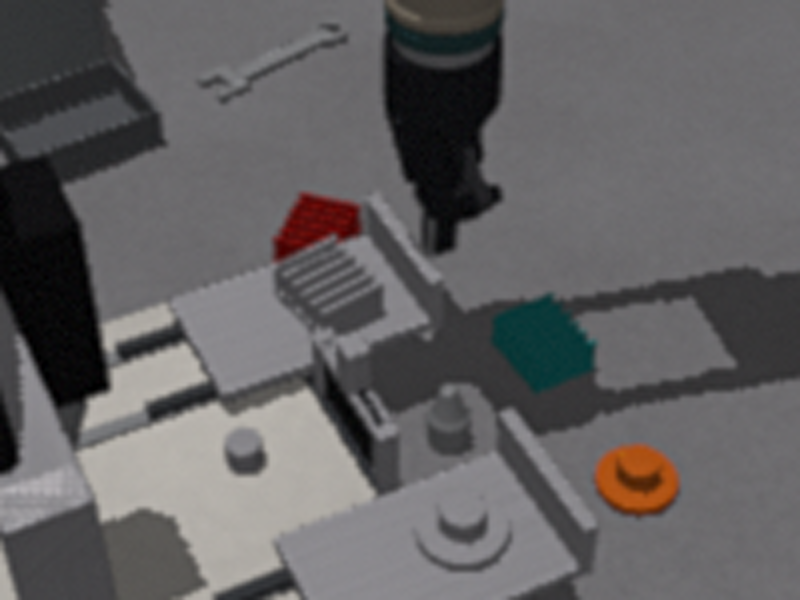

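The fingers stand at about (440,245), clear and just in front of the right lip. Now I'll push.

>>> apply_moves(xyz=[[-0.02,0,0],[-0.025,0,0],[-0.03,0,0],[-0.03,0,0],[-0.03,0,0],[-0.03,0,0],[-0.03,0,0],[-0.03,0,0]], rot=[[0,0,0],[0,0,0],[0,0,0],[0,0,0],[0,0,0],[0,0,0],[0,0,0],[0,0,0]], hand=[-1,-1,-1,-1,-1,-1,-1,-1])

```text
clock: 4.15
position: [0.5442, -0.0664, 0.0835]
ee_rot: [-0.0, 0.055, 0.998, 0.0]
contact_force: [-2.2, 0.9, 1.6]
width: -0.0004
gripper_force: 1.5
```

>>> apply_moves(xyz=[[-0.03,0,0],[-0.03,0,0],[-0.03,0,0],[-0.025,0,0],[-0.02,0,0],[-0.01,0,0],[-0.007,0,0],[0,0,0]], rot=[[0,0,0],[0,0,0],[0,0,0],[0,0,0],[0,0,0],[0,0,0],[0,0,0],[0,0,0]], hand=[-1,-1,-1,-1,-1,-1,-1,-1])

```text
clock: 5.15
position: [0.5894, -0.0716, 0.0837]
ee_rot: [0.0, 0.055, 0.998, -0.0]
contact_force: [-1.2, 1.4, -0.8]
width: -0.0001
gripper_force: 0.8
```

>>> apply_moves(xyz=[[-0.007,0,0],[-0.007,0,0],[-0.007,0,0],[0,0,0]], rot=[[0,0,0],[0,0,0],[0,0,0],[0,0,0]], hand=[-1,-1,-1,-1])

```text
clock: 5.65
position: [0.5939, -0.0721, 0.0838]
ee_rot: [-0.002, 0.055, 0.998, 0.0]
contact_force: [-5.9, 0.4, 2.4]
width: 0.0004
gripper_force: 2.9
```

>>> apply_moves(xyz=[[-0.007,0,0],[-0.007,0,0],[0,0,0]], rot=[[0,0,0],[0,0,0],[0,0,0]], hand=[-1,-1,-1])

```text
clock: 6.02
position: [0.5939, -0.072, 0.0838]
ee_rot: [-0.006, 0.055, 0.998, 0.0]
contact_force: [-14.4, 1.4, 9.1]
width: 0.0001
gripper_force: 7.0
```

Position held while the force rose, so the table is at its stop. I'll back off, lift, and go to the left side of the tab.

>>> apply_moves(xyz=[[0.06,0,0],[0.06,0,0],[0,0,-0.15],[0,0,-0.15],[0,0,-0.08],[-0.03,0.168,0],[-0.03,0.168,0],[-0.03,0.168,0]], rot=[[0,0,0],[0,0,0],[0,0,0],[0,0,0],[0,0,0],[0,0,0],[0,0,0],[0,0,0]], hand=[-1,-1,-1,-1,-1,-1,-1,-1])

```text
clock: 7.02
position: [0.6096, 0.0798, 0.1989]
ee_rot: [0.003, 0.055, 0.998, 0.0]
contact_force: [-0.1, -0.7, 0.6]
width: 0.0005
gripper_force: 0.0
```

Run:
```python
from h import *
from rig import get_image,status
print(status.get_state()["position"])
b=get_image("scene")["pixels"][140:290,150:350,::-1]
cv2.imwrite("pics/s2.png",cv2.resize(b,(800,600),interpolation=cv2.INTER_CUBIC))
```

```text
[0.60959963 0.07975304 0.19888698]
```

View pics/s2.png

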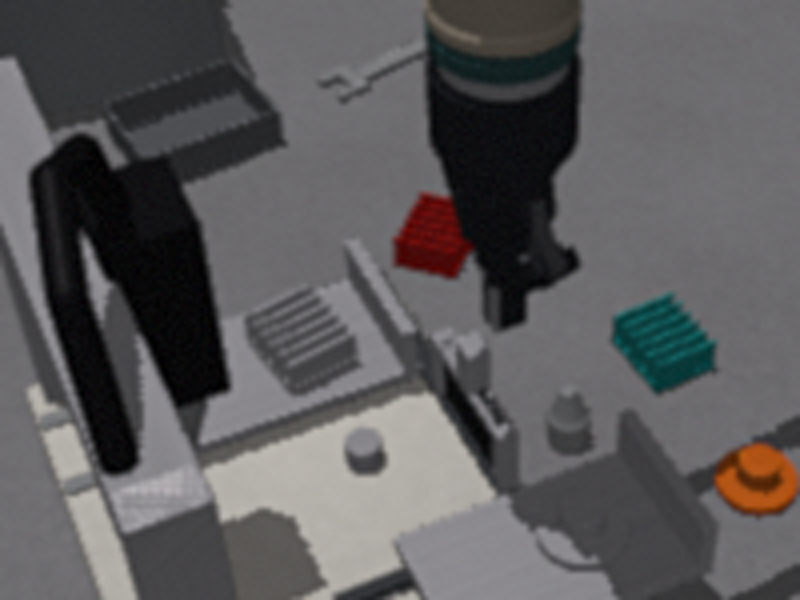

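The table is home and the heat sink is in place. The screen tab is at (470,350), with the tips above it and to its left. I'll descend and push the tab.

>>> apply_moves(xyz=[[0,0,0.135],[0,0,0.135],[0,0,0],[0,-0.03,0],[0,-0.03,0],[0,-0.03,0],[0,-0.03,0],[0,-0.03,0]], rot=[[0,0,0],[0,0,0],[0,0,0],[0,0,0],[0,0,0],[0,0,0],[0,0,0],[0,0,0]], hand=[-1,-1,-1,-1,-1,-1,-1,-1])

```text
clock: 8.07
position: [0.6026, 0.0334, 0.1173]
ee_rot: [0.001, 0.055, 0.998, 0.0]
contact_force: [1.6, 2.0, 0.6]
width: -0.0002
gripper_force: 0.9
```

>>> apply_moves(xyz=[[0,-0.03,0],[0,-0.03,0],[0,-0.03,0],[0,-0.03,0],[0,-0.03,0],[0,-0.03,0],[0,-0.02,0],[0,0,0]], rot=[[0,0,0],[0,0,0],[0,0,0],[0,0,0],[0,0,0],[0,0,0],[0,0,0],[0,0,0]], hand=[-1,-1,-1,-1,-1,-1,-1,-1])

```text
clock: 9.07
position: [0.595, -0.0266, 0.1164]
ee_rot: [-0.001, 0.055, 0.998, -0.0]
contact_force: [-0.6, 0.6, 0.0]
width: 0.0002
gripper_force: 0.0
```

>>> apply_moves(xyz=[[0,-0.025,0],[0,-0.02,0],[0,-0.01,0],[0,-0.007,0],[0,-0.007,0],[0,-0.007,0],[0,0,0],[0,0,0]], rot=[[0,0,0],[0,0,0],[0,0,0],[0,0,0],[0,0,0],[0,0,0],[0,0,0],[0,0,0]], hand=[-1,-1,-1,-1,-1,-1,-1,-1])

```text
clock: 10.07
position: [0.5936, -0.0487, 0.1169]
ee_rot: [0.001, 0.055, 0.998, -0.0]
contact_force: [-0.1, 0.3, -0.6]
width: -0.0004
gripper_force: 0.1
```

>>> apply_moves(xyz=[[0,-0.007,0],[0,-0.007,0],[0,0,0]], rot=[[0,0,0],[0,0,0],[0,0,0]], hand=[-1,-1,-1])

```text
clock: 10.45
position: [0.5933, -0.0509, 0.117]
ee_rot: [0.001, 0.055, 0.998, 0.002]
contact_force: [0.8, 5.9, 0.8]
width: 0.0
gripper_force: 3.0
```

>>> apply_moves(xyz=[[0,-0.007,0],[0,-0.007,0],[0,0,0]], rot=[[0,0,0],[0,0,0],[0,0,0]], hand=[-1,-1,-1])

```text
clock: 10.82
position: [0.5933, -0.0511, 0.117]
ee_rot: [0.001, 0.056, 0.998, 0.005]
contact_force: [2.2, 15.0, 0.9]
width: -0.0004
gripper_force: 7.9
```

The screen is at its stop: position held at 15 N. I'll retreat and check.

>>> apply_moves(xyz=[[0,0.06,0],[0,0.06,0],[0,0,-0.15],[0,0,-0.15],[0.15,0,0],[0.15,0,0],[0,0,0],[0,0,0]], rot=[[0,0,0],[0,0,0],[0,0,0],[0,0,0],[0,0,0],[0,0,0],[0,0,0],[0,0,0]], hand=[-1,-1,-1,-1,-1,-1,-1,-1])

```text
clock: 11.82
position: [0.5075, -0.0111, 0.2072]
ee_rot: [0.001, 0.055, 0.998, -0.0]
contact_force: [0.9, 0.5, 0.3]
width: 0.0
gripper_force: 0.0
```

Run:
```python
from h import *
from rig import get_image,status
print(status.get_state()["position"])
b=get_image("scene")["pixels"][140:290,150:350,::-1]
cv2.imwrite("pics/s3.png",cv2.resize(b,(800,600),interpolation=cv2.INTER_CUBIC))
```

```text
[ 0.50753685 -0.01112136  0.20719361]
```

View pics/s3.png

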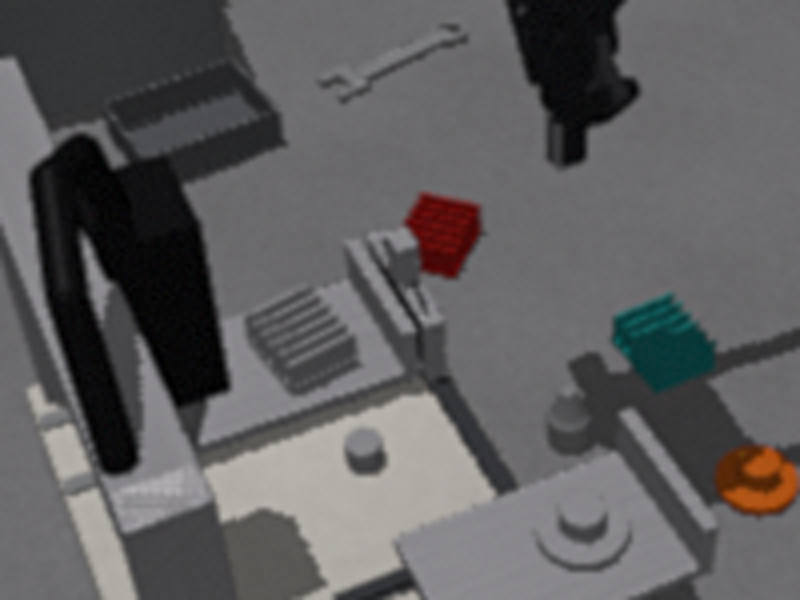

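The screen now stands in front of the right table (tab at about (400,255)). The heat sink and flange lie undisturbed, and the arm is clear.

```bash
python3 -c "
from rig import job; print(job.sign_off())"
```

```text
the job is handed in; nothing more can be done
None
```

The heat sink's table (the right one) is pushed home, the screen is at its stop in front of it, the left table and the bystanders in view look undisturbed, and the job is handed in; the sign-off returned no verdict.

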